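# Slide a post foot under a spring hold-down

## Task

Load the steel post foot into the blue jig without lifting it: press the red treadle down with one fingertip to hold the yellow spring flap open, and with the other push the foot along its lane under the flap until its front edge is fully home against the stop. Then let the treadle up so that the flap clamps the foot's plate, move clear, and leave the other things on the bench where they are.

Things in the scene. Friction and masses are not known exactly. Their poses are not given: they have to be found in the camera images.
- jig: Blue steel jig plate 285 x 235 x 8 mm fixed on the table. Origin on its underside, on the lane's centre line, below the flap's front edge. x: loading direction (away from the robot), y left, z up. In this frame the plate spans x -190 to 95, y -100 to 135, top z 8 mm. Two grey posts 12 mm square, top z 40, at (-10, 46) and (58, 46) carry the flap's hinge axis (parallel to x, at y 46, z 32).
- lane_stop (a point): Foot of the steel stop's face at the end of the lane: jig x 50, y 0, on the plate's top (z 8 mm). The stop is 16 mm high. The lane leads to it along jig x between two aluminium rails 8 mm high, inner faces at y = +-30 mm for jig x -60 to 50, flaring to about +-44 mm from x -60 back to -111. Axes as the jig.
- flap (a joint): Angle of the spring flap, rad: 0 closed, 0.42 fully open (hard stop). Pressing the treadle opens it; a spring shuts it (4 to 7 N at the treadle's middle). Closed, its lip is 3 mm above the jig plate and bars the foot; shoving the foot does not open it. The foot's 10 mm plate passes from 0.12 up; aim for 0.25 to 0.38. Clamping the foot it reads about 0.115.
- flap_lip (a point): Front corner of the yellow flap's low free edge (black rubber lip). The flap is a flat 4 mm sheet over the lane, jig x 0 to 46 mm; from the hinge axis (jig y 46, z 32) it slopes down to the right at 0.27 rad to the lip 72 mm from the axis (jig y -23 when closed). Opening raises this lip by up to 30 mm.
- treadle (a point): Top centre of the red treadle: 4 mm sheet, one piece with the flap, left of the hinge, 150 mm along jig x (-125 to 25), reaching 16 to 76 mm left of the axis, this point 46. Closed it slopes up to the left at 0.27 rad, this point 46 mm above the table (jig y 90); at flap angle a the slope is 0.27 - a (33 mm high at a = 0.3). A fingertip may slide along it while holding it down.
- foot: Post foot to load, about 0.45 kg (slides with 3 to 8 N): steel base plate 100 x 56 x 10 mm with an upright 34 mm square aluminium tube on its rear half. Starts in the lane on the jig plate, in front of the closed flap. Origin centre of its underside, x to its front edge (50 mm away), y left, z up. Tube spans x -42 to -8 mm, z 10 to 65 mm; two small holes near the front edge.
- foot_front (a point): Middle of the foot's front edge, at its underside. It is home at jig x = 50, y = 0.
- tube_back (a point): Middle of the tube's flat back face, 30 mm above the foot's underside: a good place to push. When the foot is home this point is at jig x = -42.
- bolt: Bystander: steel bolt standing on its 24 mm head on the jig plate, right of the lane, 45 mm high. Origin centre of its underside.
- offcut: Bystander: offcut of 34 mm square tube, 60 mm high, standing on the table right of the jig. Origin centre of its underside.
- flange: Bystander: steel flange ring, 110 mm across, 16 mm thick, flat on the table. Origin centre of its underside.
- wrench: Bystander: wrench lying on the table at the left.
- hammer: Bystander: hammer lying on the table at the right.
- spray: Bystander: yellow and red spray can, 56 mm across, 170 mm high, standing. Origin centre of its underside.
- drill: Bystander: cordless drill standing on its battery, 185 mm high. Origin centre of its underside.
Mind the look-alikes: they are no part of the job. Leave any orange or purple look-alike of the foot alone.

How it is judged:
By the outcome, as a careful person would: the job done as asked, in the order asked, and still so for the second after the job is handed in, with the robot touching nothing.
It also fails if it takes over 45 s, if anything falls off the work surface, if the arm or the gripper's body presses on something with over 40 N, if the wrist force passes 120 N, or if a joint passes its speed limit or range.

## Robot

A 6-joint arm with a two-finger parallel gripper is mounted at the origin on the work surface. World frame = base frame: x ahead of the robot, y to its left, z up, the work surface at z = 0. Lengths are in m, angles in rad, forces in N, time in s.
With the tool pointing down it reaches from about 0.225 to 0.875 m from the base axis. Payload 3.4 kg.
Tool frame: the origin (TCP) lies on the centre line of the jaws, within the pads' length; the fingertips stand 17 mm ahead of it and the grasp point (between the pads) lies 2 mm behind it; z points along the fingers, y is the line along which they close (so a half turn about z gives the same grasp; the last joint's range is limited). The gripper opens to 85 mm and grips with 20 to 120 N. Pads are 22 mm wide; open, the fingers measure 114 mm over their backs; the gripper's body (76 mm by 85 mm) begins 54 mm behind the grasp point. The pads swing forward as they close: fully open they stand 13 mm farther back than shut.
Start: joints at [1.131, 0.276, 1.505, -0, 1.361, -0.121], TCP at [0.18, 0.546, 0.212] pointing down, gripper open.
Joint ranges: [-2.89, 2.89], [-0.75, 2.08], [0.22, 2.7], [-1.18, 4.32], [0.11, 2.71], [-2.7, 2.7]. Speed limits (rad/s): [2.57, 2.57, 3.14, 3.14, 3.14, 3.14].

## Interface

Orientations are given as a unit quaternion [w, x, y, z].
In Python, from rig import manip gives the robot as it stands.
- The arm moves only by the tool move_arm, never from a script. Its argument "steps" is one flat list of numbers, 7 for each row, row after row: the turn, a rotation vector about the world's x, y, z normalised to -1 to 1, where 1 is 360 degrees, then the shift along the world's x, y, z normalised to -1 to 1, where 1 is 1 m, then the opening, from -1 (shut) to 1 (fully open). A call has exactly 10 rows; each row is the pose to reach, as a shift and turn from the pose commanded when the call began, turning the shorter way round; what a row does not reach only later rows make up. A row lasts 1/10 s, in which the tool goes at most 50 mm and 8.59 degrees, less where a joint would pass 70% of its speed; a pose out of reach is approached as far as the arm can. A call with a number of a shift or a turn outside -1 to 1 is refused whole. A call with a gripper value outside its range is refused whole. The fingers move at their own pace and stop on an object; "squeeze" is the grip in N (left out, the last holds). Time passes only in rows, so rows that repeat a pose let the fingers close, or fill a call up. It gives the time, the measured TCP pose, the force, the opening and the grip force at its end, in the units of the state.
- manip.get_state(): the state, without advancing time (a new reading comes with each control period).
- manip.get_image(name): name is "side" or "top"; returns a dict with "pixels" (384x512x3 uint8, blue, green, red), "fx", "fy", "cx", "cy" (pixels), "R" (3x3) and "t" (3): a world point X has camera coordinates R X + t. Camera axes: x right, y down, z forward; pixel columns grow to the right and rows downward; lengths in m; the calibration is good to about 2 mm. A picture is of the moment at which its call begins. There is no depth.
- manip.sign_off(): hands the job in; it is judged then, once.
The state is a dict: "clock": time; "qpos": joint angles; "qd": joint speeds; "effort": joint torques, N m; "position": TCP position; "ee_rot": TCP orientation; "contact_force": force on the tool from outside, world axes, zero at the start; "moment": the same for the moment, N m; "width": finger opening in m; "gripper_force": force on a finger pad.
Only numpy, scipy, OpenCV 4.12 (cv2) and the standard library are available. Lean on these libraries where they do the work, as an engineer would, in place of code of your own. Each camera call takes 0.05 s, during which the arm holds its last target. There are 200 camera calls.

## Working session

There is one attempt and no reset: what is moved stays moved. The work goes in short steps, Python scripts to look and compute and a tool call to move; the robot and the scene stay as the last step left them, time stands still between calls to the robot, and variables do not carry over. Pictures are saved under pics/ and viewed, at most 10 in all, crops included, and the job is handed in when it is done.

Besides the shell and the picture viewer there is one more tool, called after ">>>" by a JSON object that holds its "fn" and its "kwargs", one argument or row to a line. move_arm: Moves the arm, as the interface text tells. Scaled input: -1 to 1 covers 1 m each way for a shift and 360 degrees each way for a turn. Its arguments: {"type":"object","properties":{"steps":{"type":"array"},"squeeze":{"type":"number"}},"required":["steps"]}

```bash
ls; mkdir -p pics; python3 - <<'E'
from rig import manip
import cv2, json
for n in("top","side"):
    i=manip.get_image(n); cv2.imwrite(f"pics/{n}0.png",i["pixels"]); 
    print(n,i["fx"],i["fy"],i["cx"],i["cy"],i["R"],i["t"])
s=manip.get_state();print(s)
E
```

```text
pics
top 383.45399637561667 383.45399637561667 259.4295839002949 189.30948648714443 [[-0.02121247 -0.99976623 -0.00418499]
 [-0.99812289  0.02141778 -0.05737572]
 [ 0.05745194  0.00296005 -0.99834388]] [0.03946034 0.50847084 1.39542434]
side 405.518116555321 405.518116555321 259.9106986643176 191.36821163324157 [[ 0.74586285 -0.66586324  0.017741  ]
 [-0.31833538 -0.37972426 -0.86860352]
 [ 0.58510785  0.64221151 -0.49519005]] [-0.35487972  0.23383817  0.874537  ]
{'clock': 0.1, 'qpos': array([ 1.13097799e+00,  2.76528332e-01,  1.50601458e+00, -1.09178233e-05,
        1.36068676e+00, -1.20994998e-01]), 'qd': array([ 0.00092226, -0.00151438, -0.00428487,  0.00157814,  0.001415  ,
       -0.00101448]), 'effort': array([ 1.89320781e-03, -4.17703021e+01, -2.46403402e+01,  4.50442440e-04,
        5.87608825e-03,  2.67017623e-05]), 'position': array([0.18002453, 0.54556342, 0.21122498]), 'ee_rot': array([-2.21390404e-04,  1.58736183e-01,  9.87320695e-01, -7.88019045e-04]), 'contact_force': array([-0.02709492, -0.58873744, -0.24748586]), 'moment': array([ 0.00750925, -0.01742538,  0.01313393]), 'gripper_force': 0.0, 'width': 0.08527896371842864}
```

View pics/top0.png

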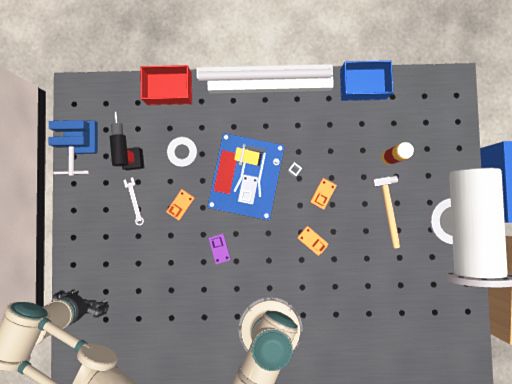

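View pics/side0.png

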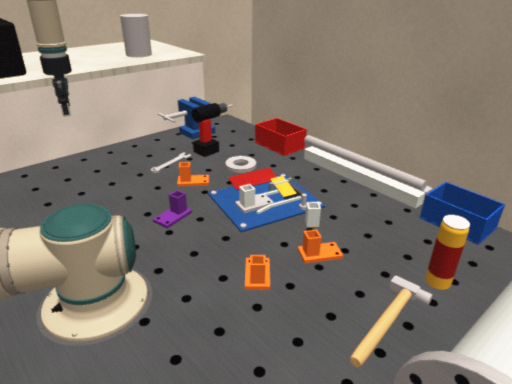

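The top view shows the blue jig around (246,177) with red treadle, yellow flap and the grey foot at about (248,188). The side view shows the foot at (250,197). I'll enlarge both.

```bash
python3 - <<'E'
import cv2,numpy as np
t=cv2.imread("pics/top0.png")[125:225,200:300]; s=cv2.imread("pics/side0.png")[150:240,200:330]
cv2.imwrite("pics/c0.png",cv2.resize(t,(600,600),interpolation=cv2.INTER_CUBIC))
cv2.imwrite("pics/c1.png",cv2.resize(s,(780,540),interpolation=cv2.INTER_CUBIC))
E
```

```text
(no output)
```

View pics/c0.png

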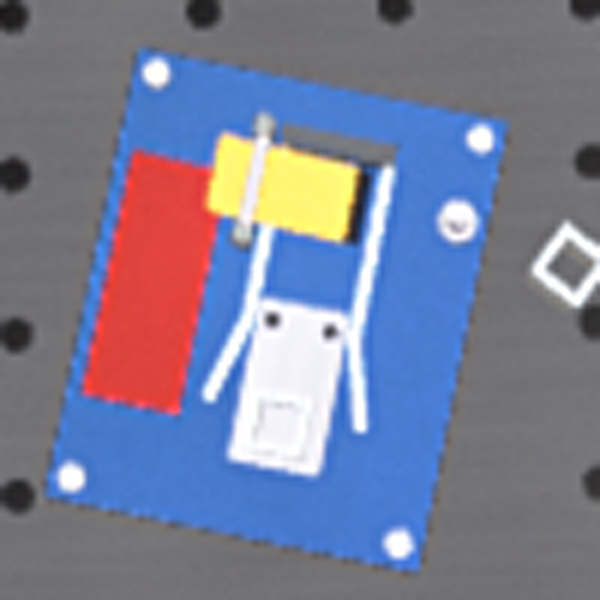

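View pics/c1.png

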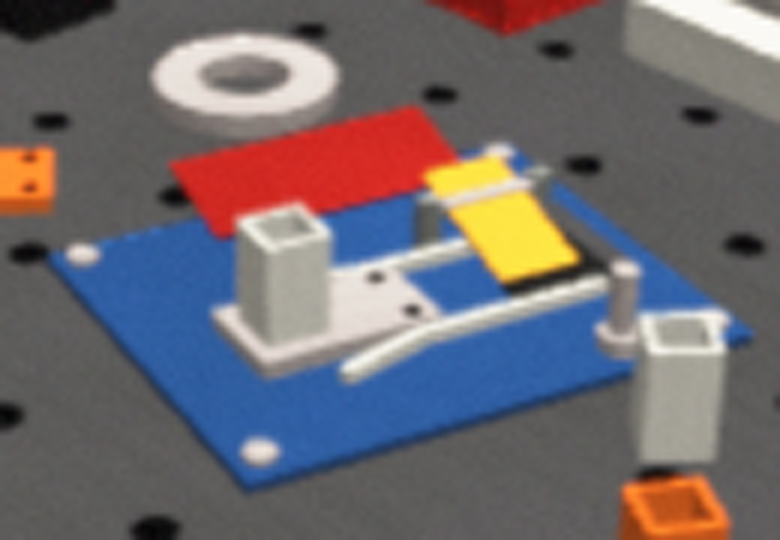

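The crops show the jig's corners (c0: 140,48 / 508,122 / 420,570 / 47,495), the foot in the lane with its rear edge at about (228,460)-(320,477) and front edge at (260,298)-(350,320).

```bash
cat >h.py <<'E'
import numpy as np, cv2
from scipy.optimize import least_squares
from rig import manip
def cam(n):
    i=manip.get_image(n); return i
def proj(c,X):
    p=X@np.array(c["R"]).T+np.array(c["t"]); return np.c_[c["fx"]*p[:,0]/p[:,2]+c["cx"],c["fy"]*p[:,1]/p[:,2]+c["cy"]]
def place(v,P):
    c,s=np.cos(v[2]),np.sin(v[2]); P=np.array(P,float)/1000
    return np.c_[v[0]+c*P[:,0]-s*P[:,1],v[1]+s*P[:,0]+c*P[:,1],P[:,2]]
def fit(obs,v0):  # obs: list of (cam,P,uv)
    f=lambda v:np.concatenate([(proj(c,place(v,P))-uv).ravel() for c,P,uv in obs])
    r=least_squares(f,v0); return r.x,r.fun
tc=lambda p:(np.array(p)+.5)/6-.5+[200,125]
sc=lambda p:(np.array(p)+.5)/6-.5+[200,150]
E
python3 - <<'E'
from h import *
T,S=cam("top"),cam("side")
np.set_printoptions(precision=4,suppress=True)
J=[(T,[[95,135,8],[95,-100,8],[-190,-100,8],[-190,135,8]],tc([[140,48],[508,122],[420,568],[47,495]])),
   (S,[[-190,135,8],[-190,-100,8],[95,-100,8]],sc([[48,257],[248,482],[752,332]]))]
for o in (J[:1],J): v,r=fit(o,[.5,0,-.2]); print(v,np.abs(r).max())
# foot, with underside at z=8
F=[(T,[[50,28,18],[50,-28,18],[-50,28,18],[-50,-28,18]],tc([[260,298],[350,318],[228,460],[320,477]])),
   (S,[[-50,28,18],[-50,-28,18],[-42,28-11,73],[-42,-17,73],[-8,-17,73]],sc([[212,312],[268,368],[235,216],[272,240],[330,232]]))]
for o in (F[:1],F):
    f,r=fit(o,[.5,0,-.2]); print(f,np.abs(r).max())
    d=f[:2]-v[:2];c,s=np.cos(v[2]),np.sin(v[2]); print("foot in jig",(c*d[0]+s*d[1])*1e3,(-s*d[0]+c*d[1])*1e3,np.degrees(f[2]-v[2]))
for P in ([-175,50,0],[-160,50,0],[-108,50,0],[-53,50,0]): print(P,place(v,[P]))
s=manip.get_state();x,y=s["ee_rot"][1:3];print(s["position"],"turn deg",np.degrees(v[2]+np.pi/2-(2*np.arctan2(y,x)-np.pi/2)),"xdir",np.cos(v[2]),np.sin(v[2]))
E
```

```text
[ 0.6036  0.0497 -0.2183] 0.5685306305902316
[ 0.6043  0.048  -0.2169] 1.0450566675338848
[ 0.5101  0.0711 -0.213 ] 0.24283520160145144
foot in jig -96.95993575835719 2.328598345566077 0.22572197574886746
[ 0.5122  0.0692 -0.187 ] 1.3081840542619432
foot in jig -94.49689566983271 0.8652733512499906 1.7161058369986937
[-175, 50, 0] [[0.4441 0.1345 0.    ]]
[-160, 50, 0] [[0.4588 0.1312 0.    ]]
[-108, 50, 0] [[0.5096 0.12   0.    ]]
[-53, 50, 0] [[0.5633 0.1082 0.    ]]
[0.1801 0.5457 0.2115] turn deg 5.8374834250873695 xdir 0.976566889687141 -0.2152141026205844
```

>>> {"fn": "move_arm", "kwargs": {
  "steps": [0,0,0.0162,0.269,-0.412,-0.06,1,0,0,0.0162,0.269,-0.412,-0.06,1,0,0,0.0162,0.269,-0.412,-0.06,1,0,0,0.0162,0.269,-0.412,-0.06,1,0,0,0.0162,0.269,-0.412,-0.06,1,0,0,0.0162,0.269,-0.412,-0.06,1,0,0,0.0162,0.269,-0.412,-0.06,1,0,0,0.0162,0.269,-0.412,-0.06,1,0,0,0.0162,0.269,-0.412,-0.06,1,0,0,0.0162,0.269,-0.412,-0.06,1]
}}

```text
clock: 1.2
position: [0.4501, 0.132, 0.1519]
ee_rot: [0.0, 0.109, 0.994, 0.0]
contact_force: [1.3, 1.0, 0.9]
width: 0.0853
gripper_force: 0.0
```

>>> {"fn": "move_arm", "kwargs": {
  "steps": [0,0,0,0,0.001,-0.03,1,0,0,0,0,0.001,-0.06,1,0,0,0,0,0.001,-0.077,1,0,0,0,0,0.001,-0.077,1,0,0,0,0,0.001,-0.077,1,0,0,0,0,0.001,-0.077,1,0,0,0,0,0.001,-0.077,1,0,0,0,0,0.001,-0.077,1,0,0,0,0,0.001,-0.077,1,0,0,0,0,0.001,-0.077,1]
}}

```text
clock: 2.2
position: [0.4493, 0.1351, 0.0753]
ee_rot: [0.0, 0.108, 0.994, 0.0]
contact_force: [0.3, -0.3, 0.2]
width: 0.0856
gripper_force: 0.0
```

```bash
python3 - <<'E'
from h import *
S=cam("side");T=cam("top")
a=cv2.resize(S["pixels"][130:245,180:330],(780,598),interpolation=cv2.INTER_CUBIC)
cv2.imwrite("pics/s1.png",a)
s=manip.get_state();print(s["position"],s["contact_force"])
p=s["position"]
v=np.array([.6043,.048,-.2169])
# candidate fingertip points (jig frame): right finger outer edge at y=-7 , front edge; at tip heights 
d=p[:2]-v[:2];c,sn=np.cos(v[2]),np.sin(v[2]);jx,jy=(c*d[0]+sn*d[1])*1e3,(-sn*d[0]+c*d[1])*1e3;print(jx,jy)
for off in(-57,-42.5,42.5):
  for z in (p[2]*1e3-17,p[2]*1e3-4): print(off,z,(proj(S,place(v,[[jx-11,jy+off,z],[jx+11,jy+off,z]]))-[180,130])*5.2)
E
```

```text
[0.44925752 0.13509708 0.07514154] [-0.23322218 -0.00627614 -0.70014805]
-170.15330360255317 51.690673791808365
-57 58.14154398321962 [[249.45226126 349.58684499]
 [285.76483172 340.14917709]]
-57 71.14154398321962 [[248.94157036 328.89458834]
 [285.46150415 319.57549055]]
-42.5 58.14154398321962 [[238.0928305  337.70539357]
 [274.15862745 328.45288421]]
-42.5 71.14154398321962 [[237.5235112  317.14286366]
 [273.79383581 308.00777168]]
42.5 58.14154398321962 [[175.58422568 272.32421676]
 [210.2598267  264.05809408]]
42.5 71.14154398321962 [[174.71400041 252.49789483]
 [209.57848596 244.34251377]]
```

View pics/s1.png

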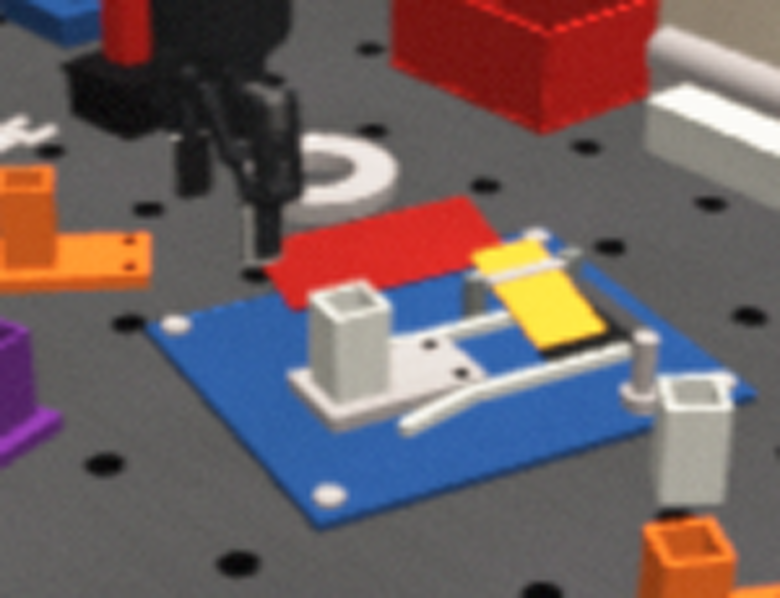

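The side crop shows the fingertips at (265,260) and (190,195), some 80 px above where I predict them. I'll take a fresh pair of images to check.

```bash
python3 - <<'E'
from h import *
S=cam("side");T=cam("top")
a=cv2.resize(S["pixels"][130:245,180:330],(520,400),interpolation=cv2.INTER_CUBIC)
b=cv2.resize(T["pixels"][125:225,200:300],(400,400),interpolation=cv2.INTER_CUBIC)[:,:280]
cv2.imwrite("pics/m2.png",np.hstack([a,b]))
s=manip.get_state();print(s["position"],s["clock"])
E
```

```text
[0.44920511 0.13507684 0.07502802] 2.4
```

View pics/m2.png

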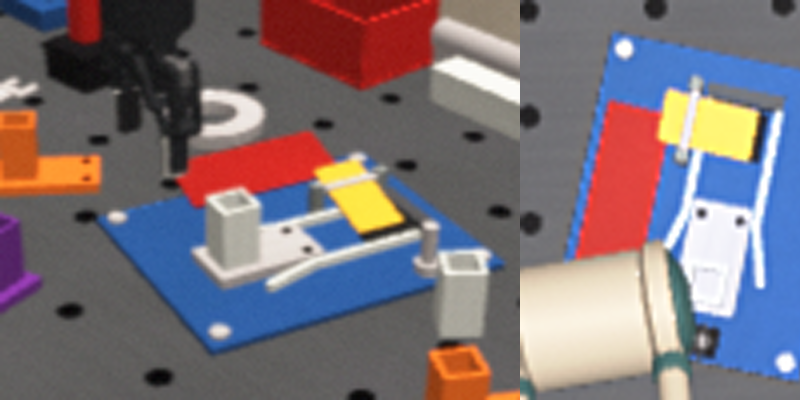

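```bash
python3 - <<'E'
from h import *
S=cam("side");T=cam("top");np.set_printoptions(precision=4,suppress=True)
v=np.array([.6043,.048,-.2169])
def ray(c,u):
    R=np.array(c["R"]);return -R.T@np.array(c["t"]),R.T@np.array([(u[0]-c["cx"])/c["fx"],(u[1]-c["cy"])/c["fy"],1])
for n,c,u in(("R",S,(231,179.6)),("L",S,(216.5,167.3)),("topR",T,(246.2,210))):
  o,d=ray(c,u)
  for z in(.058,.071,.1,.12,.14): print(n,z,(o+d*(z-o[2])/d[2])[:2])
p=manip.get_state();print(p["qpos"],p["position"])
for off in(-50,50): print(place(v,[[-170,51+off,60]]))
E
```

```text
R 0.058 [0.4986 0.1599]
R 0.071 [0.4837 0.1406]
R 0.1 [0.4504 0.0975]
R 0.12 [0.4274 0.0677]
R 0.14 [0.4045 0.038 ]
L 0.058 [0.515  0.2564]
L 0.071 [0.4997 0.2349]
L 0.1 [0.4656 0.187 ]
L 0.12 [0.4421 0.154 ]
L 0.14 [0.4186 0.1209]
topR 0.058 [0.4341 0.077 ]
topR 0.071 [0.434  0.0765]
topR 0.1 [0.4339 0.0754]
topR 0.12 [0.4338 0.0747]
topR 0.14 [0.4337 0.0739]
[ 0.1435  0.2436  1.932   0.0001  0.9661 -1.2103] [0.4492 0.135  0.075 ]
[[0.4385 0.0856 0.06  ]]
[[0.46   0.1832 0.06  ]]
```

```bash
python3 - <<'E'
from h import *
S=cam("side");np.set_printoptions(precision=1,suppress=True)
# start pose fingers
a=np.radians(71.7);u=np.array([np.cos(a),np.sin(a)])
for off in(-.05,0,.05):
  for z in(.195,.208,.24,.3): print(off,z,proj(S,np.array([[.18+u[0]*off,.5456+u[1]*off,z]])))
b=cv2.imread("pics/side0.png")[20:140,10:130];c=S["pixels"][120:220,170:290]
cv2.imwrite("pics/m3.png",np.hstack([cv2.resize(b,(400,400),interpolation=cv2.INTER_CUBIC),cv2.resize(c,(400,400),interpolation=cv2.INTER_CUBIC)]))
print("tip now",proj(S,np.array([[.4385,.0856,.058],[.46,.183,.058],[.4492,.135,.075],[.4492,.135,.195]])))
E
```

```text
-0.05 0.195 [[ 69.5 131.3]]
-0.05 0.208 [[ 68.6 127.1]]
-0.05 0.24 [[ 66.2 116.6]]
-0.05 0.3 [[61.5 96.1]]
0 0.195 [[ 69.1 125.6]]
0 0.208 [[ 68.2 121.5]]
0 0.24 [[ 65.9 111.3]]
0 0.3 [[61.4 91.4]]
0.05 0.195 [[ 68.7 120.3]]
0.05 0.208 [[ 67.8 116.4]]
0.05 0.24 [[ 65.6 106.4]]
0.05 0.3 [[61.2 87. ]]
tip now [[230.6 195.4]
 [216.3 180.7]
 [222.9 182.6]
 [221.7 144.7]]
```

View pics/m3.png

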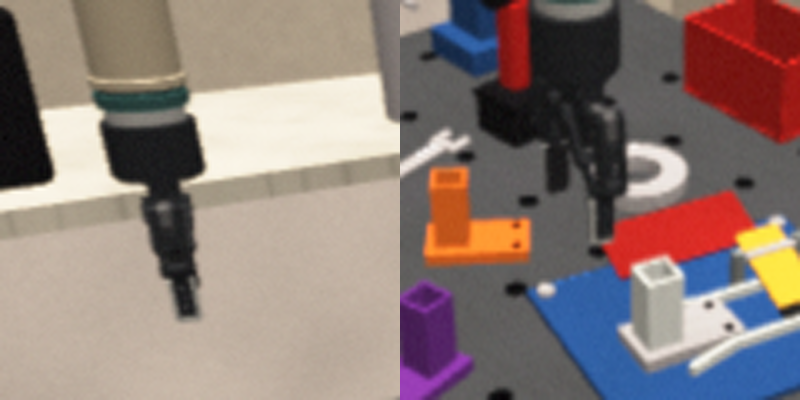

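Left crop: at the start pose the fingertip is at side pixel (66,115). Right crop: it is now at (230,180). Both put the tips about 35 mm higher than the stated geometry does. A gentle test push at this height will settle it, since contact shows as force.

>>> {"fn": "move_arm", "kwargs": {
  "steps": [0,0,0,0.005,-0.003,0,1,0,0,0,0.01,-0.004,0,1,0,0,0,0.015,-0.005,0,1,0,0,0,0.02,-0.006,0,1,0,0,0,0.024,-0.007,0,1,0,0,0,0.028,-0.008,0,1,0,0,0,0.031,-0.0085,0,1,0,0,0,0.034,-0.009,0,1,0,0,0,0.037,-0.01,0,1,0,0,0,0.039,-0.01,0,1]
}}

```text
clock: 3.55
position: [0.4885, 0.125, 0.075]
ee_rot: [0.0, 0.108, 0.994, 0.0]
contact_force: [-0.5, -0.0, -0.8]
width: 0.0853
gripper_force: 0.0
```

```bash
python3 - <<'E'
from h import *
S=cam("side")["pixels"];o=cv2.imread("pics/side0.png")
d=cv2.absdiff(S,o)[195:225,235:290].max(2);print("foot region diff",(d>40).sum())
s=manip.get_state();print(s["position"],s["contact_force"],s["moment"])
cv2.imwrite("pics/s4.png",S)
E
```

```text
foot region diff 0
[0.48887451 0.12502595 0.07507244] [ 0.20268792 -0.43525332 -0.32445795] [ 0.00535206 -0.00540202  0.07066655]
```

No contact and the foot hasn't moved, so the tips really are above the tube (about 33 mm above the TCP reading). I'll back off and go lower.

>>> {"fn": "move_arm", "kwargs": {
  "steps": [0,0,0,-0.02,0.0045,0,1,0,0,0,-0.039,0.0085,0,1,0,0,0,-0.039,0.0085,0,1,0,0,0,-0.039,0.0085,-0.012,1,0,0,0,-0.039,0.0085,-0.024,1,0,0,0,-0.039,0.0085,-0.034,1,0,0,0,-0.039,0.0085,-0.042,1,0,0,0,-0.039,0.0085,-0.042,1,0,0,0,-0.039,0.0085,-0.042,1,0,0,0,-0.039,0.0085,-0.042,1]
}}

```text
clock: 4.6
position: [0.4498, 0.1336, 0.0334]
ee_rot: [0.0, 0.108, 0.994, 0.0]
contact_force: [0.6, -0.7, 0.0]
width: 0.0852
gripper_force: 0.0
```

```bash
python3 - <<'E'
from h import *
S=cam("side");s=manip.get_state();print(s["position"],s["contact_force"])
cv2.imwrite("pics/s5.png",cv2.resize(S["pixels"][140:240,190:320],(780,600),interpolation=cv2.INTER_CUBIC))
E
```

```text
[0.44975752 0.1336001  0.03343404] [-0.42427257  0.62461493 -0.29185226]
```

View pics/s5.png

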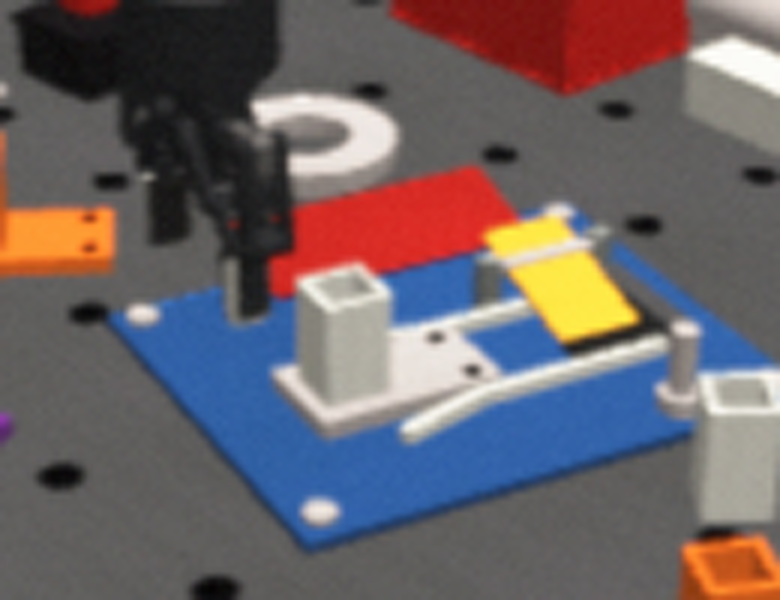

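The near fingertip is at crop (245,322), i.e. z ≈ 63 mm, so the tip is about 30 mm above the TCP reading. At this height it meets the tube (top at 73 mm) and clears the treadle (50 mm).

>>> {"fn": "move_arm", "kwargs": {
  "steps": [0,0,0,0.004,-0.001,-0.004,1,0,0,0,0.011,-0.0024,-0.004,1,0,0,0,0.018,-0.004,-0.004,1,0,0,0,0.025,-0.0055,-0.004,1,0,0,0,0.032,-0.007,-0.004,1,0,0,0,0.039,-0.0086,-0.004,1,0,0,0,0.046,-0.01,-0.004,1,0,0,0,0.052,-0.0115,-0.004,1,0,0,0,0.057,-0.0126,-0.004,1,0,0,0,0.057,-0.0126,-0.004,1]
}}

```text
clock: 5.65
position: [0.5064, 0.1208, 0.0288]
ee_rot: [-0.0, 0.109, 0.994, -0.0]
contact_force: [-2.3, -0.4, 0.8]
width: 0.0854
gripper_force: 0.9
```

```bash
cat >>h.py <<'E'
v=np.array([.6043,.048,-.2169])
def jig(p):
    d=np.array(p[:2])-v[:2];c,s=np.cos(v[2]),np.sin(v[2]);return (c*d[0]+s*d[1])*1e3,(-s*d[0]+c*d[1])*1e3
E
python3 - <<'E'
from h import *
S=cam("side");s=manip.get_state();print(jig(s["position"]),s["position"][2],s["contact_force"])
a=cv2.resize(S["pixels"][160:225,215:315],(800,520),interpolation=cv2.INTER_CUBIC);cv2.imwrite("pics/s6.png",a)
for x in(-10,-5,0): print(x,(proj(S,place(v,[[x,28,18],[x,-28,18]]))-[215,160])*8)
E
```

```text
(np.float64(-111.25512643487633), np.float64(49.98982191752873)) 0.028805137461035156 [-2.09158307 -0.13839814  0.17055679]
-10 [[466.26398761 244.79105423]
 [542.60274011 309.75460506]]
-5 [[477.22392009 241.87227391]
 [553.80465721 306.62078916]]
0 [[488.14650148 238.96344069]
 [564.96708851 303.4980197 ]]
```

View pics/s6.png

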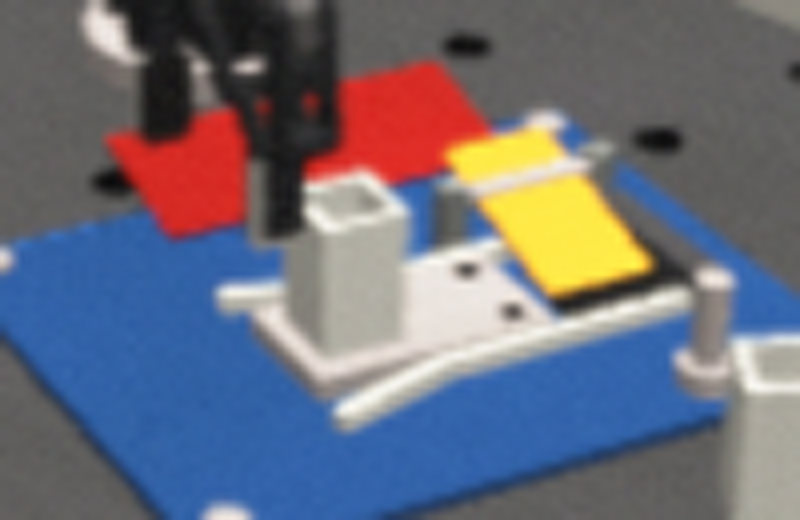

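The foot's front edge (corner near (550,315)) is about 6 mm short of the flap, and the left finger (165,135) is over the treadle's near end. I'll ease back 1.5 mm and press down.

>>> {"fn": "move_arm", "kwargs": {
  "steps": [0,0,0,-0.0015,0.0003,0,1,0,0,0,-0.0015,0.0003,-0.004,1,0,0,0,-0.0015,0.0003,-0.008,1,0,0,0,-0.0015,0.0003,-0.012,1,0,0,0,-0.0015,0.0003,-0.016,1,0,0,0,-0.0015,0.0003,-0.02,1,0,0,0,-0.0015,0.0003,-0.023,1,0,0,0,-0.0015,0.0003,-0.025,1,0,0,0,-0.0015,0.0003,-0.025,1,0,0,0,-0.0015,0.0003,-0.025,1]
}}

```text
clock: 6.7
position: [0.5053, 0.1215, 0.0043]
ee_rot: [0.001, 0.108, 0.994, 0.0]
contact_force: [1.1, 2.8, 3.3]
width: 0.0855
gripper_force: 1.9
```

```bash
cat >>h.py <<'E'
def flap(a,top=True):  # flap top sheet corners in jig mm at angle a
    s=.27-a; L=60  # yellow part, lip beyond
    P=[]
    for x in(0,46):
        for r in(0,66): P.append([x,46-r*np.cos(s)+2*np.sin(s)*0,32-r*np.sin(s)+2])
    return np.array(P)
def yellow(img):
    h=cv2.cvtColor(img,cv2.COLOR_BGR2HSV);m=cv2.inRange(h,(20,120,120),(35,255,255));return m
def angle(S):
    m=yellow(S["pixels"][150:215,255:305]);y,x=np.nonzero(m)
    return x.mean()+255,y.mean()+150,x.max()+255,y.max()+150,len(x)
E
python3 - <<'E'
from h import *
S=cam("side");s=manip.get_state();print(jig(s["position"]),s["position"][2],s["contact_force"],s["moment"])
cv2.imwrite("pics/s7raw.png",S["pixels"])
o=dict(S);o["pixels"]=cv2.imread("pics/side0.png")
print("closed",angle(o),"now",angle(S))
for a in(0,.1,.2,.3,.4): q=proj(S,place(v,flap(a)));print(a,q.round(1).tolist(),q.mean(0))
E
```

```text
(np.float64(-112.46019698268854), np.float64(50.411386503030414)) 0.0042924559903609535 [1.46209412 2.48981817 4.25657549] [ 0.68509339 -0.14101102 -0.04123561]
closed (np.float64(283.56846473029043), np.float64(186.58091286307052), np.int64(295), np.int64(196), 241) now (np.float64(283.84065934065933), np.float64(185.44505494505495), np.int64(296), np.int64(192), 182)
0 [[273.2, 183.0], [283.8, 196.9], [285.6, 179.8], [296.3, 193.4]] [284.72314835 188.23829857]
0.1 [[273.2, 183.0], [284.1, 195.2], [285.6, 179.8], [296.7, 191.8]] [284.90846561 187.43582463]
0.2 [[273.2, 183.0], [284.4, 193.5], [285.6, 179.8], [297.0, 190.0]] [285.03790824 186.56515233]
0.3 [[273.2, 183.0], [284.5, 191.6], [285.6, 179.8], [297.1, 188.2]] [285.10951624 185.63534326]
0.4 [[273.2, 183.0], [284.5, 189.7], [285.6, 179.8], [297.2, 186.2]] [285.12201438 184.65634639]
```

Lip row moved from 196 to 192 with 4 N on the finger, so the flap is at about 0.25. I'll lower it another 2 mm and push along the lane.

>>> {"fn": "move_arm", "kwargs": {
  "steps": [0,0,0,0,0,-0.002,1,0,0,0,0.004,-0.0009,-0.002,1,0,0,0,0.009,-0.002,-0.002,1,0,0,0,0.015,-0.0033,-0.002,1,0,0,0,0.021,-0.0046,-0.002,1,0,0,0,0.027,-0.006,-0.002,1,0,0,0,0.033,-0.0073,-0.002,1,0,0,0,0.039,-0.0086,-0.002,1,0,0,0,0.044,-0.0097,-0.002,1,0,0,0,0.049,-0.0108,-0.002,1]
}}

```text
clock: 7.75
position: [0.5471, 0.11, 0.0013]
ee_rot: [-0.006, 0.108, 0.994, -0.001]
contact_force: [-9.3, 1.9, 12.2]
width: 0.0854
gripper_force: 5.6
```

```bash
python3 - <<'E'
from h import *
S=cam("side");s=manip.get_state();print(jig(s["position"]),s["position"][2],s["contact_force"],s["moment"])
print(angle(S))
E
```

```text
(np.float64(-67.4880840571619), np.float64(48.38086742283076)) 0.0013655626951099564 [-6.64313451  1.38485626  8.15365794] [ 0.2133054   1.02653701 -0.04149575]
(np.float64(285.1376811594203), np.float64(185.47101449275362), np.int64(295), np.int64(191), 138)
```

>>> {"fn": "move_arm", "kwargs": {
  "steps": [0,0,0,0.002,0.0005,0,1,0,0,0,0.004,0,0,1,0,0,0,0.006,-0.0005,0,1,0,0,0,0.008,-0.001,0,1,0,0,0,0.01,-0.0015,0,1,0,0,0,0.011,-0.0017,0,1,0,0,0,0.011,-0.0017,0,1,0,0,0,0.011,-0.0017,0,1,0,0,0,0.011,-0.0017,0,1,0,0,0,0.011,-0.0017,0,1]
}}

```text
clock: 8.8
position: [0.5586, 0.1082, 0.0013]
ee_rot: [-0.006, 0.108, 0.994, -0.001]
contact_force: [-9.2, 1.7, 9.8]
width: 0.0854
gripper_force: 5.3
```

```bash
python3 - <<'E'
from h import *
S=cam("side");s=manip.get_state();print(jig(s["position"]),s["position"][2],s["contact_force"],s["moment"])
print(angle(S))
E
```

```text
(np.float64(-57.534038192594515), np.float64(48.98191014043127)) 0.0013102400152768395 [-8.70504697  1.81024928 10.34208051] [ 0.19577562  1.13823515 -0.17631908]
(np.float64(286.6814159292035), np.float64(185.83185840707964), np.int64(296), np.int64(191), 113)
```

>>> {"fn": "move_arm", "kwargs": {
  "steps": [0,0,0,0.001,-0.0001,0,1,0,0,0,0.002,-0.0002,0,1,0,0,0,0.003,-0.0004,0,1,0,0,0,0.004,-0.0006,0,1,0,0,0,0.005,-0.0008,0,1,0,0,0,0.006,-0.001,0,1,0,0,0,0.007,-0.0012,0,1,0,0,0,0.008,-0.0014,0,1,0,0,0,0.008,-0.0014,0,1,0,0,0,0.008,-0.0014,0,1]
}}

```text
clock: 9.85
position: [0.5618, 0.1077, 0.0014]
ee_rot: [-0.01, 0.109, 0.994, -0.001]
contact_force: [-16.2, 4.9, 16.6]
width: 0.085
gripper_force: 10.4
```

```bash
python3 - <<'E'
from h import *
s=manip.get_state();print(jig(s["position"]),s["position"][2],s["contact_force"],s["moment"])
E
```

```text
(np.float64(-54.387352779244615), np.float64(49.17092202432879)) 0.001354455184726315 [-16.24279633   4.92623581  16.57675116] [ 0.18224989  2.31022624 -0.63473907]
```

>>> {"fn": "move_arm", "kwargs": {
  "steps": [0,0,0,0.001,-0.0002,0,1,0,0,0,0.002,-0.0004,0,1,0,0,0,0.003,-0.0006,0,1,0,0,0,0.004,-0.0008,0,1,0,0,0,0.005,-0.001,0,1,0,0,0,0.006,-0.0012,0,1,0,0,0,0.006,-0.0012,0,1,0,0,0,0.006,-0.0012,0,1,0,0,0,0.006,-0.0012,0,1,0,0,0,0.006,-0.0012,0,1]
}}

```text
clock: 10.85
position: [0.5613, 0.1077, 0.0013]
ee_rot: [-0.016, 0.11, 0.994, -0.001]
contact_force: [-28.6, 9.5, 26.9]
width: 0.0855
gripper_force: 14.3
```

```bash
python3 - <<'E'
from h import *
s=manip.get_state();print(jig(s["position"]),s["position"][2],s["contact_force"],s["moment"])
S=cam("side")
a=cv2.resize(S["pixels"][160:225,215:315],(800,520),interpolation=cv2.INTER_CUBIC);cv2.imwrite("pics/s8.png",a)
pr=lambda P:((proj(S,place(v,P))-[215,160])*8).round()
print("tube top corners at home",pr([[-42,17,73],[-42,-17,73],[-8,-17,73],[-8,17,73]]),"plate rear",pr([[-50,28,18],[-50,-28,18]]))
E
```

```text
(np.float64(-54.86422461496654), np.float64(49.08568168739917)) 0.0013498713375668173 [-28.61826609   9.45172107  26.88406557] [ 0.28292973  3.72076596 -1.12268745]
tube top corners at home [[413. 150.]
 [460. 188.]
 [538. 168.]
 [491. 130.]] plate rear [[377. 269.]
 [452. 335.]]
```

View pics/s8.png

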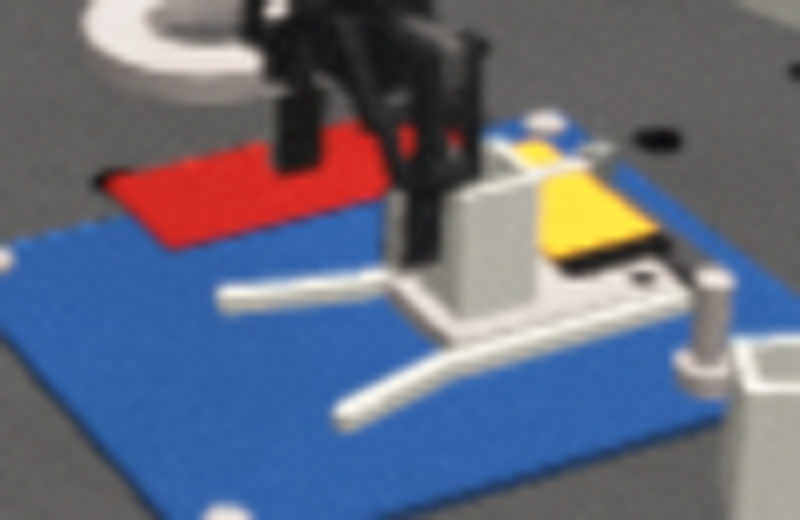

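Pushing harder raised the force to 29 N without moving the tool. The tube's top corners at (460,190) and (538,170) match the predicted home positions, so the foot is home. I'll unwind the push with the treadle still held down.

>>> {"fn": "move_arm", "kwargs": {
  "steps": [0,0,0,-0.004,0.0008,0,1,0,0,0,-0.008,0.0017,0,1,0,0,0,-0.012,0.0026,0,1,0,0,0,-0.016,0.0035,0,1,0,0,0,-0.02,0.0043,0,1,0,0,0,-0.023,0.005,0,1,0,0,0,-0.023,0.005,0,1,0,0,0,-0.023,0.005,0,1,0,0,0,-0.023,0.005,0,1,0,0,0,-0.023,0.005,0,1]
}}

```text
clock: 11.9
position: [0.5563, 0.1112, 0.0021]
ee_rot: [0.0, 0.108, 0.994, 0.0]
contact_force: [2.8, -0.6, 3.9]
width: 0.0853
gripper_force: 2.0
```

```bash
python3 - <<'E'
from h import *
s=manip.get_state();print(jig(s["position"]),s["position"][2],s["contact_force"],s["moment"])
E
```

```text
(np.float64(-60.43892701712779), np.float64(51.428196085300094)) 0.002113984323083011 [ 2.80343513 -0.62491159  3.88793449] [ 0.02183434 -0.4416698  -0.14898111]
```

Clear of the tube. Now I'll lift straight up.

>>> {"fn": "move_arm", "kwargs": {
  "steps": [0,0,0,0,0,0.005,1,0,0,0,0,0,0.01,1,0,0,0,0,0,0.015,1,0,0,0,0,0,0.02,1,0,0,0,0,0,0.03,1,0,0,0,0,0,0.06,1,0,0,0,0,0,0.1,1,0,0,0,0,0,0.14,1,0,0,0,0,0,0.17,1,0,0,0,0,0,0.17,1]
}}

```text
clock: 12.9
position: [0.5586, 0.1115, 0.1776]
ee_rot: [0.005, 0.108, 0.994, 0.001]
contact_force: [1.9, 0.8, -0.1]
width: 0.0851
gripper_force: 0.0
```

>>> {"fn": "move_arm", "kwargs": {
  "steps": [0,0,0,-0.04,0,0,1,0,0,0,-0.08,0,0,1,0,0,0,-0.12,0,0,1,0,0,0,-0.16,0,0,1,0,0,0,-0.2,0,0,1,0,0,0,-0.2,0,0,1,0,0,0,-0.2,0,0,1,0,0,0,-0.2,0,0,1,0,0,0,-0.2,0,0,1,0,0,0,-0.2,0,0,1]
}}

```text
clock: 13.9
position: [0.3567, 0.1111, 0.1719]
ee_rot: [-0.0, 0.108, 0.994, 0.0]
contact_force: [0.3, -0.2, -0.4]
width: 0.0849
gripper_force: 0.0
```

```bash
python3 - <<'E'
from h import *
S=cam("side");T=cam("top");s=manip.get_state();print(s["position"],s["contact_force"],angle(S))
# foot location: best shift of predicted foot appearance -> dark holes in front plate & tube outline; bright-mask overlap
for nm,c in(("side",S),("top",T)):
    im=c["pixels"].astype(int);m=(im.min(2)>120)
    for x in(-8,-4,-2,0,2,4,8):
        sil=np.zeros(m.shape,np.uint8)
        P=place(v,[[x+a,b,z] for a in(-42,-8) for b in(-17,17) for z in(18,73)])
        cv2.fillConvexPoly(sil,cv2.convexHull((proj(c,P)*16).round().astype(np.int32)),1,shift=4)
        ring=cv2.dilate(sil,np.ones((5,5)))-sil
        print(nm,x,round(m[sil>0].mean()-m[ring>0].mean(),3))
E
```

```text
[0.35629621 0.11111568 0.1718214 ] [-0.27503237 -0.54211235 -0.41484884] (np.float64(286.8167938931298), np.float64(187.3969465648855), np.int64(295), np.int64(194), 131)
side -8 0.302
side -4 0.387
side -2 0.431
side 0 0.483
side 2 0.48
side 4 0.467
side 8 0.328
top -8 0.2
top -4 0.129
top -2 0.125
top 0 0.185
top 2 0.251
top 4 0.221
top 8 0.143
```

The tube sits within about 2 mm of home in both views. The flap's lip row is 194, between open (191) and closed (196), which fits the clamped position.

```bash
python3 -c "
from rig import manip
print(manip.sign_off())"
```

```text
the job is handed in; nothing more can be done
None
```

The foot was pushed home against the stop, the treadle was let up so the flap clamped its plate, the arm moved clear, and the job was handed in at about 14 s; nothing else on the bench was touched as far as I could tell, though I did not re-check the bystanders with a picture.

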